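# Shut the guard over the gear until it latches

## Robot

A 6-joint arm with a two-finger parallel gripper is mounted at the origin on a cart in front of the work surface, level with it; the furniture and walls round the work are solid. World frame = base frame: x ahead of the robot, y to its left, z up, the work surface at z = 0. Lengths are in m, angles in degrees, forces in N, time in s.
With the tool pointing down it reaches from about 0.3 to 0.75 m from the base axis. Payload 8.5 kg.
Tool frame: the origin (TCP) lies on the centre line of the jaws, within the pads' length; the fingertips stand 14 mm ahead of it and the grasp point (between the pads) lies 5 mm behind it; z points along the fingers, x is the direction in which the jaws open and shut, and the axes are right-handed (so a half turn about z gives the same grasp; the last joint's range is limited). The gripper opens to 85 mm and grips with 20 to 120 N. Pads are 22 mm wide; open, the fingers measure 114 mm over their backs; the gripper's body (76 mm by 85 mm) begins 54 mm behind the grasp point. The pads swing forward as they close: fully open they stand 13 mm farther back than shut.
Start: joints at [-77.768, 21.807, 74.336, -0, 83.858, -12.336], TCP at [0.229, -0.5, 0.245] pointing down, gripper open.
Joint ranges: [-178.18, 178.18], [-50.72, 133.34], [12.68, 142.11], [-81.47, 261.47], [9.98, 163.14], [-165.26, 165.26]. Speed limits (degrees/s): [136.94, 136.94, 180, 180, 180, 180].

## Interface

Orientations are given as a 3x3 rotation matrix whose columns are the frame's x, y, z axes.
In Python, from rig import * gives the robot as it stands.
- The arm moves only by the shell command python3 -m crank 'ROWS' [FORCE]. ROWS is JSON, one flat list of numbers, 7 for each row, row after row: the turn, a rotation vector about the world's x, y, z in rad, then the shift along the world's x, y, z in m, then the opening in per cent of the stroke, from 0 (shut) to 100 (fully open). A call has 1 to 20 rows; each row shifts and turns the commanded pose from where the row before left it; what a row does not reach is not made up. A row lasts 1/10 s, in which the tool goes at most 50 mm and 8.59 degrees, less where a joint would pass 70% of its speed; a pose out of reach is approached as far as the arm can. A call is refused whole if a number of a shift passes 0.05 or a number of a turn 0.15, either way. A call with a gripper value outside its range is refused whole. The fingers move at their own pace and stop on an object; FORCE is the grip in N (left out, the last holds). Time passes only in rows, so rows that do not move let the fingers close. It gives the time, the measured TCP pose, the force and the opening at its end, in the units of the state.
- observe(): the state, without advancing time (a new reading comes with each control period).
- get_image(name): name is "scene" or "top"; returns a dict with "frame" (420x560x3 uint8, red, green, blue), "fov_y" (degrees; the focal length in pixels is half the picture's height over the tangent of half this angle, whatever the lens; pixels are square), "cx", "cy" (the principal point, pixels), "k1" (the pictures are not rectified: a ray, as slopes to the right and down, at radius r is drawn at 1 + k1 r^2 times it, then the intrinsics apply), "world_to_cam" (4x4, takes a point from world to camera coordinates). Camera axes: x right, y up, looking along -z (the intrinsics and any distortion apply to the point x, -y, -z); pixel columns grow to the right and rows downward; lengths in m; the calibration is good to about 2 mm. A picture is of the moment at which its call begins. There is no depth.
- close_job(): hands the job in, once; it reports no verdict.
The state is a dict: "time_s": time; "q": joint angles; "qvel": joint speeds; "joint_efforts": joint torques, N m; "position": TCP position; "tool_rot": TCP orientation; "ft_force": force on the tool from outside, world axes, zero at the start; "wrist_torque": the same for the moment, N m; "grip_width": finger opening in m.
Only numpy, scipy, OpenCV 4.12 (cv2) and the standard library are available. Lean on these libraries where they do the work, as an engineer would, in place of code of your own. Each camera call takes 0.05 s, during which the arm holds its last target. There are 200 camera calls.

## Task

Two gauging stations stand open on the surface plate. Push the sliding clear guard of the station that holds the toothed gear fully shut over the gear, until its red latch clicks down behind the striker pin, and let go. Leave the guard of the other station, the one with the brass bushing, open as it is.

Things in the scene. Friction and masses are not known exactly. Their poses are not given: they have to be found in the camera images.
- gear_station_tab (a point): Centre of the yellow push tab, an upright plate 12 mm thick (x) x 36 wide (y) x 32 high, on the rear edge of the gear station's clear guard (100 x 106 mm, in rails on a fixed 240 x 130 mm base). +x is level and the closing direction, z up. Behind the tab (-x) all is free down to 10 mm below this point. Guard friction 2 N, up to 10 N over the latch, then a rigid stop.
- gear_station_guard (a joint): How far the guard of the gear's station is open, in m: 0 = shut against its end stop, 0.095 = wide open. The latch begins to lift when about 20 mm are left and drops behind the striker pin in the last 4 mm; a caught guard has up to 3 mm of play.
- gear_station_latch (a joint): Angle of the red latch pawl on the far end of the gear's station, in rad: 0 = down (also before the guard arrives), about 0.2 while the striker pin lifts it; a spring pushes it back down.
- bush_station_tab (a point): Centre of the yellow push tab on the guard of the other, identical station, which holds a brass flanged bushing. This guard is to stay open where it is. A monitor stands behind the work on the left (x from 0.61, y 0.19 to 0.49, height 0.27 m or more): travel in front of it.

How it is judged:
By the outcome, as a careful person would: the job done as asked, in the order asked, and still so for the second after the job is handed in, with the robot touching nothing.
It also fails if it takes over 29 s, if anything falls off the work surface, if the arm or the gripper's body presses on something with over 40 N, if the wrist force passes 120 N, or if a joint passes its speed limit or range.

## Working session

There is one attempt and no reset: what is moved stays moved. The work goes in short steps, Python scripts to look and compute and a shell command to move; the robot and the scene stay as the last step left them, time stands still between calls to the robot, and variables do not carry over. Pictures are saved under pics/ and viewed, about 8 in all and at most 12, crops included, and the job is handed in when it is done.

```bash
mkdir -p pics
cat > h.py <<'E'
from rig import *
import numpy as np, cv2, pickle
def snap(n,tag):
    d=get_image(n); pickle.dump(d,open(f'pics/{tag}.pkl','wb')); cv2.imwrite(f'pics/{tag}.png',d['frame'][...,::-1]); return d
def load(tag): return pickle.load(open(f'pics/{tag}.pkl','rb'))
def ray(d,u,v):
    H=d['frame'].shape[0]; f=H/2/np.tan(np.radians(d['fov_y'])/2)
    K=np.array([[f,0,d['cx']],[0,f,d['cy']],[0,0,1.]])
    p=cv2.undistortPoints(np.array([[[u,v]]],float),K,np.array([d['k1'],0,0,0.]))[0,0]
    M=np.array(d['world_to_cam']); R=M[:3,:3]; o=-R.T@M[:3,3]
    r=R.T@np.array([p[0],-p[1],-1]); return o,r/np.linalg.norm(r)
def proj(d,P):
    H=d['frame'].shape[0]; f=H/2/np.tan(np.radians(d['fov_y'])/2)
    M=np.array(d['world_to_cam']); c=M[:3,:3]@np.array(P)+M[:3,3]; s=np.array([c[0],-c[1]])/-c[2]
    s=s*(1+d['k1']*(s@s)); return f*s+[d['cx'],d['cy']]
def tri(rs):
    A=sum(np.eye(3)-np.outer(r,r) for o,r in rs); b=sum((np.eye(3)-np.outer(r,r))@o for o,r in rs)
    P=np.linalg.solve(A,b); return P,[float(np.linalg.norm(np.cross(P-o,r))) for o,r in rs]
def onz(d,u,v,z):
    o,r=ray(d,u,v); return o+r*(z-o[2])/r[2]
E
python3 - <<'E'
from h import *
a=snap('scene','s0');b=snap('top','t0')
im=np.vstack([a['frame'],b['frame']])[...,::-1]
for d in(a,b): print(d['fov_y'],d['k1'],ray(d,280,210))
E
```

```text
57.45152578480988 -0.012082752958140732 (array([0.13181088, 0.54787283, 0.72122396]), array([ 0.35840392, -0.62665696, -0.69198821]))
46.45977122893422 -0.08591414653074003 (array([ 0.40828437, -0.00245496,  1.10210298]), array([ 0.06205998, -0.01256273, -0.99799336]))
```

View pics/s0.png

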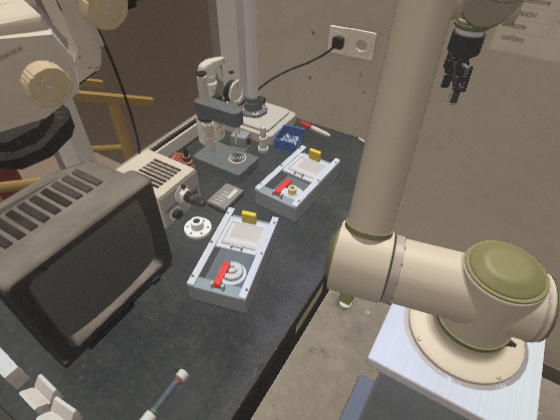

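View pics/t0.png

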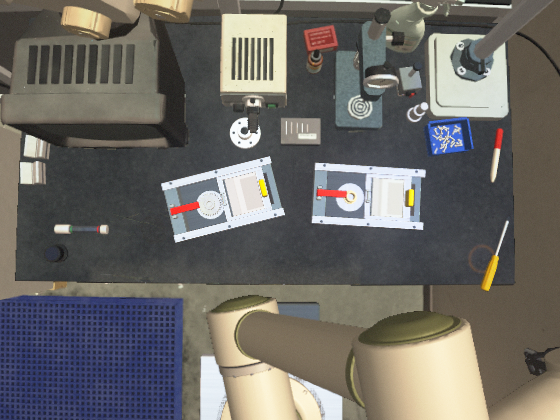

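The gear station is the nearer one in the scene view (tab about (249,217)) and the left one in the top view (tab about (264,187)). Its closing direction is toward image-left. I'll enlarge both next.

Run:
```python
from h import *
a=load('s0')['frame'];b=load('t0')['frame']
c1=cv2.resize(a[200:310,180:290],None,fx=5,fy=5,interpolation=2)
c2=cv2.resize(b[150:250,155:295],None,fx=5.5,fy=5.5,interpolation=2)
cv2.imwrite('pics/c1.png',c1[...,::-1]);cv2.imwrite('pics/c2.png',c2[...,::-1])
```

```text
(no output)
```

View pics/c1.png

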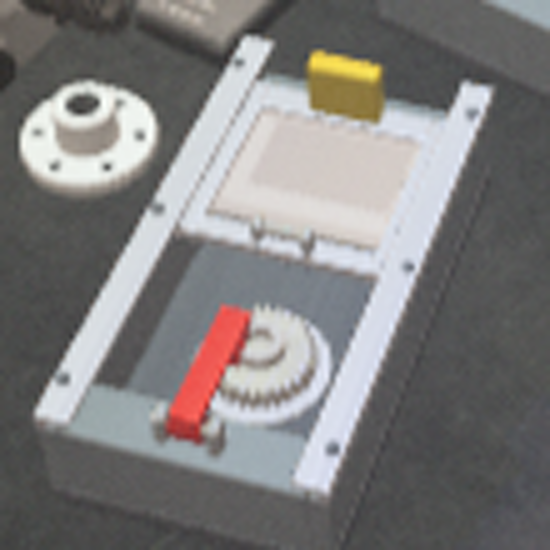

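View pics/c2.png

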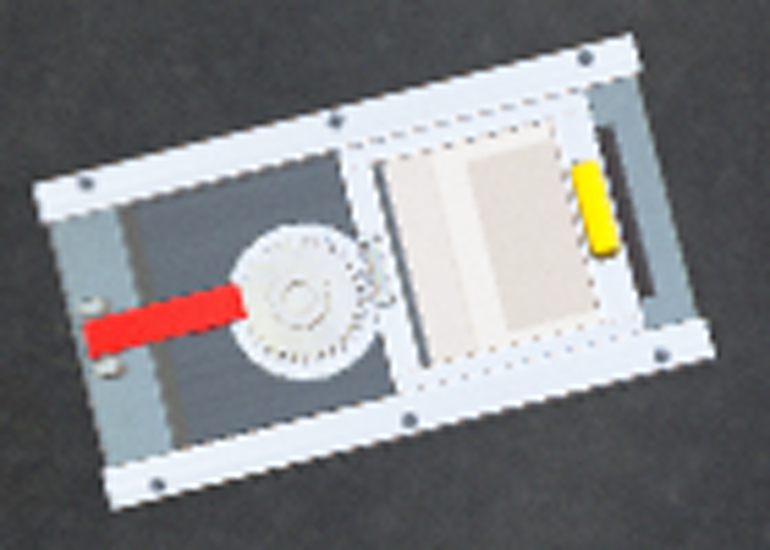

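The crops confirm the toothed gear is in this station. In crop 1 the tab's top centre is about (347,62); in crop 2 the tab centre is about (594,207). Crop 2 also gives the rail corners.

Run:
```python
from h import *
s=load('s0');t=load('t0')
C1=lambda x,y:ray(s,180+(x+.5)/5-.5,200+(y+.5)/5-.5)
C2=lambda x,y:ray(t,155+(x+.5)/5.5-.5,150+(y+.5)/5.5-.5)
P,e=tri([C1(347,62),C2(594,207)]);print('tabtop',P,e)
for n,a,b in [('UL',(35,415),(110,508)),('UL2',(40,415),(35,185)),('farR',(328,492),(35,185)),('nearlow',(328,492),(110,508)),('fl',(38,415),(110,508))]:
    pass
for n,a,b in [('A end-x+ ',(38,417),(35,185)),('B end x-',(328,492),(110,508)),('C rear x+',(250,37),(632,35)),('D rear x-',(492,87),(715,350))]:
    print(n,*tri([C1(*a),C2(*b)]))
print(observe()['tool_rot'],observe()['time_s'])
```

```text
tabtop [0.51782071 0.02121536 0.09037007] [0.0004572022243814327, 0.0004572022243814082]
A end-x+  [0.52711172 0.23978114 0.06022227] [0.0009271460924880917, 0.0009271460924878993]
B end x- [0.40236558 0.2074238  0.0623196 ] [0.00027297722110891323, 0.0002729772211088697]
C rear x+ [0.58809027 0.0074906  0.06082043] [0.0012587903911462721, 0.0012587903911462457]
D rear x- [ 0.46568932 -0.02568803  0.06129169] [0.000600137990982876, 0.0006001379909828629]
[[ 4.15778700e-01 -9.09465779e-01 -2.63460734e-04]
 [-9.09464958e-01 -4.15778688e-01  1.25397984e-03]
 [-1.24999311e-03 -2.81769804e-04 -9.99999179e-01]] 0.1
```

```bash
python3 -m crank '[0,0,0.1,0.0215,0.0345,0,0, 0,0,0.1,0.0215,0.0345,0,0, 0,0,0.1,0.0215,0.0345,0,0, 0,0,0.1,0.0215,0.0345,0,0, 0,0,0.1,0.0215,0.0345,0,0, 0,0,0.1,0.0215,0.0345,0,0, 0,0,0.1,0.0215,0.0345,0,0, 0,0,0.1,0.0215,0.0345,0,0, 0,0,0.1,0.0215,0.0345,0,0, 0,0,0.1,0.0215,0.0345,0,0, 0,0,0.1,0.0215,0.0345,0,0, 0,0,0.1,0.0215,0.0345,0,0, 0,0,0.1,0.0215,0.0345,0,0, 0,0,0.1,0.0215,0.0345,0,0, 0,0,0,0,0,0,0, 0,0,0,0,0,0,0]'; python3 -c "
from h import *
o=observe();print(o['position'],o['tool_rot'],o['grip_width'],np.degrees(np.arctan2(o['tool_rot'][1][0],o['tool_rot'][0][0])))"
```

```text
time_s: 1.7
position: [0.5296, -0.0167, 0.2448]
tool_rot: [[0.967, 0.256, -0.001], [0.256, -0.967, 0.0], [-0.001, -0.0, -1.0]]
ft_force: [-0.0, -0.4, -0.2]
grip_width: -0.0001
[ 0.52957952 -0.01665778  0.24480513] [[ 9.66655224e-01  2.56078797e-01 -1.15215921e-03]
 [ 2.56078974e-01 -9.66655864e-01  6.50041669e-06]
 [-1.11207684e-03 -3.01327411e-04 -9.99999336e-01]] -7.089824342503405e-05 14.837538242985087
```

```bash
python3 -m crank '[0,0,0,0,-0.005,-0.03,0, 0,0,0,0,0,-0.03,0, 0,0,0,0,0,-0.03,0, 0,0,0,0,0,-0.03,0, 0,0,0,0,0,-0.02,0, 0,0,0,0,0,-0.012,0, 0,0,0,0,0,-0.005,0, 0,0,0,0,0,0,0]'
python3 - <<'E'
from h import *
s=snap('scene','s1');t=snap('top','t1')
p=proj(s,observe()['position']);q=proj(t,observe()['position']);print(p,q)
f=lambda im,c:cv2.resize(im[c[1]-45:c[1]+45,c[0]-45:c[0]+45],None,fx=4.4,fy=4.4,interpolation=2)
cv2.imwrite('pics/c3.png',np.hstack([f(s['frame'],p.astype(int)),f(t['frame'],q.astype(int))])[...,::-1])
E
```

```text
time_s: 2.5
position: [0.5296, -0.0227, 0.0884]
tool_rot: [[0.967, 0.254, -0.0], [0.254, -0.967, -0.0], [-0.0, 0.0, -1.0]]
ft_force: [0.7, 0.4, 0.2]
grip_width: -0.0
[254.69161787 199.89941998] [283.79633092 181.85428753]
```

View pics/c3.png

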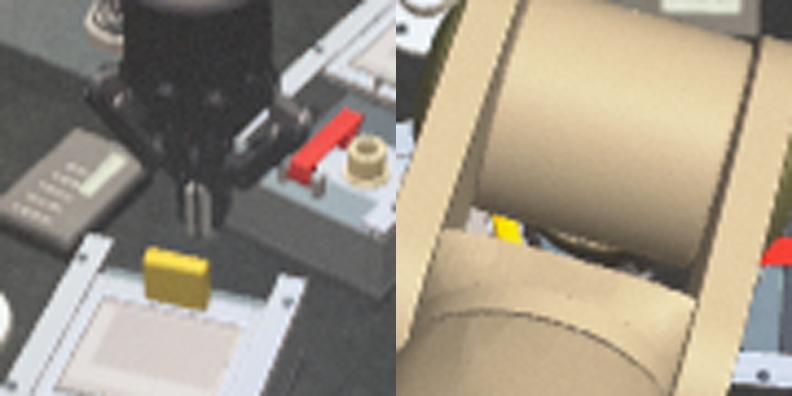

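The closed fingers stand behind the gear station's yellow tab and are centred on it, with the tips at crop (200,235) and the tab at (178,275). The bush station is clear to the right. I'll push now.

```bash
python3 -m crank '[0,0,0,-0.0026,0.0097,-0.004,0, 0,0,0,-0.0026,0.0097,0,0, 0,0,0,-0.0013,0.0048,0,0, 0,0,0,-0.0013,0.0048,0,0, 0,0,0,-0.0026,0.0097,0,0, 0,0,0,-0.0026,0.0097,0,0, 0,0,0,-0.0026,0.0097,0,0, 0,0,0,-0.0026,0.0097,0,0, 0,0,0,-0.0026,0.0097,0,0]'
python3 - <<'E'
from h import *
s=snap('scene','s2');o=observe();print(o['ft_force'],o['position'])
cv2.imwrite('pics/c4.png',cv2.resize(s['frame'][190:310,170:300],None,fx=4,fy=4,interpolation=2)[...,::-1])
E
```

```text
time_s: 3.5
position: [0.5089, 0.0562, 0.0845]
tool_rot: [[0.967, 0.255, 0.001], [0.255, -0.967, -0.0], [0.001, 0.0, -1.0]]
ft_force: [1.1, -2.9, 0.7]
grip_width: -0.0003
[-2.08860429  0.98272295 -0.41431661] [0.50811759 0.05743599 0.08432121]
```

View pics/c4.png

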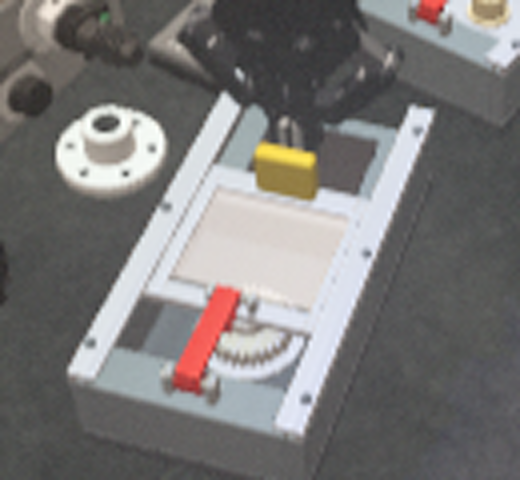

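The guard slides straight with about 3 N. The tab has moved some 50 mm and the guard's front edge is now under the latch. I'll continue at a slower pace.

```bash
python3 -m crank '[0,0,0,-0.0016,0.0058,0,0, 0,0,0,-0.0016,0.0058,0,0, 0,0,0,-0.0016,0.0058,0,0, 0,0,0,-0.0016,0.0058,0,0, 0,0,0,-0.0016,0.0058,0,0, 0,0,0,-0.0008,0.0029,0,0, 0,0,0,-0.0008,0.0029,0,0]'; python3 -m crank '[0,0,0,-0.0005,0.0019,0,0, 0,0,0,-0.0005,0.0019,0,0]'; python3 -m crank '[0,0,0,-0.0005,0.0019,0,0]' | grep -E 'pos|force'
```

```text
time_s: 4.25
position: [0.5017, 0.0826, 0.0847]
tool_rot: [[0.966, 0.258, 0.004], [0.258, -0.966, -0.016], [0.0, 0.017, -1.0]]
ft_force: [6.9, -66.5, -5.5]
grip_width: -0.0001
time_s: 4.45
position: [0.5018, 0.0828, 0.0848]
tool_rot: [[0.966, 0.258, 0.006], [0.258, -0.966, -0.022], [-0.0, 0.023, -1.0]]
ft_force: [7.7, -85.5, -4.8]
grip_width: -0.0
position: [0.5018, 0.083, 0.0849]
ft_force: [8.7, -97.1, -5.4]
```

Force rose to 97 N against something rigid. I'll back off and look before doing anything else.

```bash
python3 -m crank '[0,0,0,0.0013,-0.0048,0,0, 0,0,0,0.0013,-0.0048,0,0, 0,0,0,0.0026,-0.0097,0,0, 0,0,0,0.0026,-0.0097,0,0, 0,0,0,0,0,0,0]'
python3 - <<'E'
from h import *
s=snap('scene','s3')
cv2.imwrite('pics/c5.png',cv2.resize(s['frame'][200:310,180:290],None,fx=5,fy=5,interpolation=2)[...,::-1])
E
```

```text
time_s: 5.05
position: [0.5057, 0.0664, 0.0842]
tool_rot: [[0.967, 0.254, -0.0], [0.254, -0.967, 0.0], [-0.0, -0.0, -1.0]]
ft_force: [0.4, -0.4, -0.2]
grip_width: 0.0
```

View pics/c5.png

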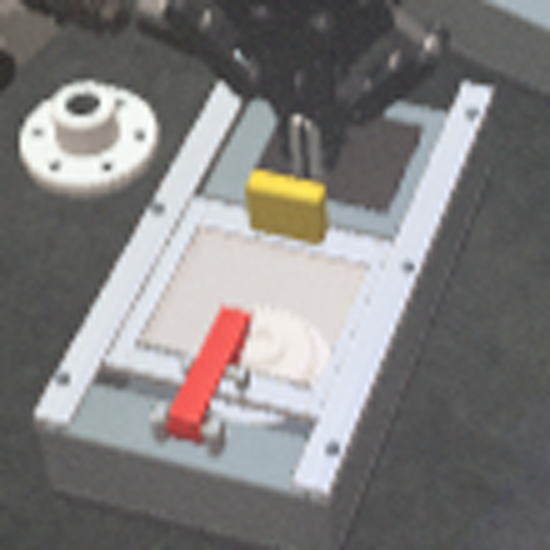

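Run:
```python
from h import *
s=load('s3');D=np.array([-.258,.966])
g=lambda x,y,z:onz(s,180+(x+.5)/5-.5,200+(y+.5)/5-.5,z)[:2]
print('tab before/after',g(347,62,.0904),g(288,184,.0904),(g(288,184,.0904)-g(347,62,.0904))@D)
print('latch-front edge guard', (g(280,403,.06)-g(280,257,.06))@D)
end=np.array([.4647,.2236])
print('front edge to base end', (end-g(210,385,.06))@D,'tab to base end',(end-g(288,184,.0904))@D)
p=lambda y:y
t=snap('top','t3')
a=load('s0')['frame'].astype(int);b=s['frame'].astype(int)
m=np.abs(a-b).sum(2)[260:292,210:232]
cv2.imwrite('pics/c6.png',np.hstack([cv2.resize(x['frame'][255:295,205:235],None,fx=13,fy=13,interpolation=2) for x in (load('s0'),s)])[...,::-1])
```

```text
tab before/after [0.51738063 0.02105085] [0.49606279 0.09931672] 0.08110483029077846
latch-front edge guard 0.07468865779438434
front edge to base end 0.03653776590978997 tab to base end 0.12814924797225238
```

View pics/c6.png

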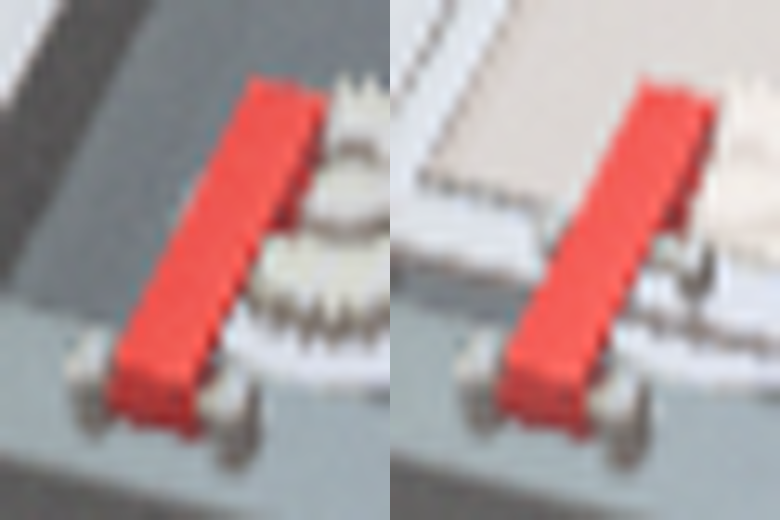

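The tab moved 81 mm and then met a rigid stop. The pin stud (crop about (690,265)) now lies on the pivot side of the latch's hook (about (680,205)), and the latch sits at the same down angle as before, so it has caught. I'll retract and do a final check.

```bash
python3 -m crank '[0,0,0,0.005,-0.019,0.01,0, 0,0,0,0,0,0.03,0, 0,0,0,0,0,0.04,0, 0,0,0,0,0,0.04,0, 0,0,0,-0.02,-0.04,0.03,0, 0,0,0,-0.02,-0.05,0,0, 0,0,0,-0.02,-0.05,0,0, 0,0,0,-0.02,-0.05,0,0, 0,0,0,-0.02,-0.05,0,0, 0,0,0,-0.02,-0.05,0,0, 0,0,0,-0.02,-0.05,0,0, 0,0,0,0,0,0,0, 0,0,0,0,0,0,0]'
python3 - <<'E'
from h import *
s=snap('scene','s4');t=snap('top','t4')
a=cv2.resize(s['frame'][140:310,180:350],(395,395),interpolation=2);b=cv2.resize(t['frame'][145:245,155:255],(395,395),interpolation=2)
cv2.imwrite('pics/c7.png',np.hstack([a,b])[...,::-1])
for n,x in(('s',s['frame'][145:165,300:330]),('s0',load('s0')['frame'][145:165,300:330])):
    m=(x[...,0]>150)&(x[...,2]<80);print(n,np.argwhere(m).mean(0))
E
```

```text
time_s: 6.45
position: [0.3803, -0.268, 0.232]
tool_rot: [[0.967, 0.254, -0.0], [0.254, -0.967, 0.001], [0.0, -0.001, -1.0]]
ft_force: [0.2, 0.9, 0.1]
grip_width: 0.0001
s [ 5.84848485 14.78787879]
s0 [ 5.74358974 14.56410256]
```

View pics/c7.png

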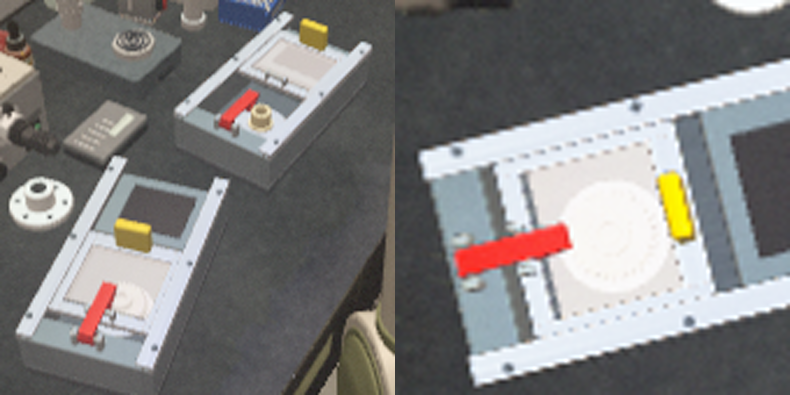

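```bash
python3 -c "
from rig import *
print(close_job())"
```

```text
the job is handed in; nothing more can be done
None
```

I pushed the gear station's guard shut with closed fingers on its yellow tab, backed the arm away, and handed the job in at about 6.5 s.

**Guard:** it slid 81 mm and then met a rigid stop. The last pictures show it covering the whole gear. The tab stayed where the push left it after I let go.

**Latch:** the red latch is down at its original angle, with the striker pin past its hook. I judged this from the pictures only and did not pull back on the guard to test it.

**Bushing station:** its guard is still open; its tab moved less than 0.3 pixel between the first and last pictures.

**Force:** I had planned for about 95 mm of travel, so I pressed harder on the stop than intended. The wrist force reached about 97 N, against the 120 N limit, before I backed off. It was near 0 N at hand-in, with the robot touching nothing.

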